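# Wake up the grinding place

## Robot

A 6-joint arm with a two-finger parallel gripper is mounted at the origin on the work surface. World frame = base frame: x ahead of the robot, y to its left, z up, the work surface at z = 0. Lengths are in mm, angles in rad, forces in N, time in s.
With the tool pointing down it reaches from about 325 to 850 mm from the base axis. Payload 4.4 kg.
Tool frame: the origin (TCP) lies on the centre line of the jaws, within the pads' length; the fingertips stand manip.tips_ahead ahead of it and the grasp point (between the pads) lies 11 mm behind it (manip.tips_ahead is the distance from the TCP to the fingertips, in mm); z points along the fingers, y is the line along which they close (so a half turn about z gives the same grasp; the last joint's range is limited). The gripper opens to 94 mm and grips with 3 to 60 N. Pads are 16 mm wide; open, the fingers measure 119 mm over their backs; the gripper's body (75 mm by 177 mm) begins 78 mm behind the grasp point.
Start: joints at [-1.369, 0.207, 1.542, -0, 1.393, -0.15], TCP at [198.126, -539.79, 213.447] pointing down, gripper open.
Joint ranges: [-2.73, 2.73], [-0.86, 2.22], [0.23, 2.46], [-1.11, 4.25], [0.08, 2.63], [-2.82, 2.82]. Speed limits (rad/s): [2.79, 2.79, 3.14, 3.14, 3.14, 3.14].

## Interface

Orientations are given as a unit quaternion [w, x, y, z].
In Python, from workcell import status, eyes, manip gives the robot as it stands. The module is installed in compiled form; this text tells all that it offers.
- The arm moves only by the shell command python3 -m inch 'ROWS'. ROWS is JSON, a list that holds one entry, the list of rows, each a list of 7 numbers: the opening, from 0 (shut) to 1 (fully open), then the shift along the world's x, y, z in m, then the turn, a rotation vector about the world's x, y, z in rad. In form: [[[fingers, dx, dy, dz, ax, ay, az], ...]]. A call has 1 to 12 rows; each row shifts and turns the commanded pose from where the row before left it; what a row does not reach is not made up. A row lasts 1/8 s, in which the tool goes at most 62.5 mm and 10.7 degrees, less where a joint would pass 70% of its speed; a pose out of reach is approached as far as the arm can. A call with a gripper value outside its range is refused whole. The fingers move at their own pace and stop on an object; the grip force is fixed at half the most. Time passes only in rows, so rows that do not move let the fingers close. It gives the time, the measured TCP pose, the force, the opening and the grip force at its end, in the units of the state.
- status.state(): the state, without advancing time (a new reading comes with each control period).
- eyes.capture(name): name is "scene" or "top" or "wrist"; returns the picture (384x512x3 uint8, blue, green, red); there is no depth.
- eyes.camera_info(name): a dict with "fx", "fy", "cx", "cy" (pixels), "rvec" (rotation vector, rad) and "tvec" (3), from world to camera coordinates, as OpenCV has them; the wrist camera has in their place "hand_eye" (4x4, takes a point from camera to tool coordinates, whose origin is the TCP and whose axes are the flange's). Camera axes: x right, y down, z forward; pixel columns grow to the right and rows downward; lengths in mm; the calibration is good to about 2 mm. A picture is of the moment at which its call begins: read the wrist's pose just before it. camera_info takes no time and is no camera call.
- manip.close_job(): hands the job in; it is judged then, once.
The state is a dict: "clock": time; "qpos": joint angles; "joint_velocities": joint speeds; "tau": joint torques, N m; "tool_pos": TCP position; "tcp_rot": TCP orientation; "force": force on the tool from outside, world axes, zero at the start; "ft_torque": the same for the moment, N m; "opening": finger opening in mm; "gripper_force": force on a finger pad.
Only numpy, scipy, OpenCV 4.12 (cv2) and the standard library are available. Lean on these libraries where they do the work, as an engineer would, in place of code of your own. Each camera call takes 0.05 s, during which the arm holds its last target. There are 200 camera calls.

## Task

Switch on the grinding place in this order: press down the dust extractor's mushroom button, then press down the raised end of the work lamp's rocker, then press down the handpiece drive's square start key; each stays down once it is pushed home. Press lightly with the fingertips from above: do not shove, tip or lift the three machines, leave the drive's small round reverse key alone, and leave everything else on the bench where it is.

Things in the scene. Friction and masses are not known exactly. Their poses are not given: they have to be found in the camera images.
- extractor: Dust extractor, loose on the bench, about 2 kg: grey metal box 130 (x) x 140 (y) x 95 mm high with louvres in its front (-x) face and a round exhaust pipe (60 mm wide, 30 mm long) at its back; origin at the centre of its underside, z up. Do not shift it.
- extractor_button_top (a point): Centre of the top face of the extractor's mushroom button: black cap 36 mm across, upright, 30 mm in front (-x) of the box's centre, its top 16 mm above the box when up (111 mm above the bench). The point moves down with the cap.
- extractor_button (a joint): How far the mushroom button is pushed down, in m: 0 to 0.0015 at the start, 0.008 fully home; it counts as on above 0.006, and there is a hard stop at the end of its travel: pressing the machine with over 35 N is too hard. About 3 N moves it at any depth, there is no spring and it stays where it is left.
- lamp: Work lamp, loose, about 1.8 kg: flat aluminium base 150 (x) x 100 (y) x 28 mm high; origin at the centre of its underside, z up. A thin stem (12 mm) stands 60 mm behind (+x) the centre and carries a bar-shaped head, 40 x 160 mm (long along y), from 225 to 241 mm above the bench, straight over the stem. Do not shift it.
- lamp_rocker_end (a point): Spot to press on the lamp's rocker: on its upper face near the raised end, 19 mm in front (-x) of the pivot and 49 mm in front of the base's centre, 48 to 52 mm above the bench at the start. The rocker is a black paddle 56 mm long (x), 26 mm wide, 8 mm thick, pivoted at its middle about y, 40 mm above the bench; its front (-x) end is the raised one. The point moves with the paddle, about 8 mm down over the full swing.
- lamp_rocker (a joint): Angle of the rocker in rad: 0 to 0.06 at the start with the front end up, 0.4 with the front end fully down; it counts as on above 0.3, and there is a hard stop at the end of its travel: pressing the machine with over 35 N is too hard. About 3 N at the marked spot moves it; it has no spring and stays where it is left.
- drive: Drive unit of the handpiece, loose, about 1.6 kg: grey plastic box 120 (x) x 130 (y) x 69 mm high with a round dial (42 mm wide, 20 mm high, not to be used) on the rear half of its top and a socket stub in its front face; origin at the centre of its underside, z up. Do not shift it.
- drive_key_top (a point): Centre of the top face of the drive's square start key: black, 24 x 24 mm, at 30 mm in front (-x) and 32 mm to the left (+y) of the box's centre, its top 16 mm above the box when up (85 mm above the bench). The point moves down with the key.
- drive_key (a joint): How far the square start key is pushed down, in m: 0 to 0.0015 at the start, 0.008 fully home; it counts as on above 0.006, and there is a hard stop at the end of its travel: pressing the machine with over 35 N is too hard. About 3 N moves it, no spring, it stays where it is left.
- reverse_key_top (a point): Centre of the top of the small round reverse key (16 mm wide, 7 mm proud of the drive's top), 67 mm to the right (-y) of the square key: leave it alone.
- reverse_key (a joint): How far the reverse key is pushed down, in m: 0 at the start, 0.005 fully down. It must stay up (below 0.002).
- jar: Bystander: small amber jar with a steel cap, 40 mm wide, 60 mm high, standing between two machines; origin at the centre of its underside.
- punch: Bystander: steel doming punch standing upright between two machines, 26 mm wide, 73 mm high; origin at the centre of its underside.
- block: Bystander: dark steel bench block 70 x 70 x 25 mm, between the robot and the machines; origin at the centre of its underside.
- hammer: Bystander: hammer lying on the bench, between the robot and the machines, handle along its own -x; origin at its underside.
- handpiece: Bystander: rotary handpiece, 26 mm thick and 155 mm long, lying on two wooden rests (33 mm high in all) beyond the machines; origin at the underside.
- bowl: Bystander: small copper bowl, 90 mm wide, 35 mm high, beyond the machines; origin at the centre of its underside.
- tin: Bystander: brass tin, 60 mm wide, 50 mm high, beyond the machines; origin at the centre of its underside.
Not all that is in view belongs to the job. What is shaped like the extractor but red is not meant.

How it is judged (in metres and radians):
On the way, in this order (a step that is already met when the one before it is completed fails the run):
1. the extractor's mushroom button is pressed down (value of joint extractor_button above 0.006 m), for 0.1 s.
2. the raised end of the lamp's rocker is pressed down (value of joint lamp_rocker above 0.3 rad), for 0.1 s.
3. the drive's square start key is pressed down (value of joint drive_key above 0.006 m), for 0.1 s.
At the end, for the whole second after the job is handed in: Button and square key are down by over 6 of 8 mm, the rocker is swung over 0.3 of 0.4 rad, the reverse key is under 2 mm down; the three machines stand flat (0.05 rad), at rest, within 15 mm of their starts; the seven bystanders are within 15 mm of theirs (value of joint each of extractor_button, drive_key above 0.006 m and value of joint lamp_rocker above 0.3 rad and value of joint reverse_key below 0.002 m and distance of each of extractor, lamp, drive, jar, punch, block, hammer, handpiece, bowl, tin from where it was at the start of the episode below 0.015 m and angle between each of extractor, lamp, drive's own z axis and vertical below 0.05 rad and linear speed of each of extractor, lamp, drive below 0.02 m/s); the robot touches nothing.
It fails at once if a switch is pressed before the ones ahead of it in the order are down ((value of joint lamp_rocker above 0.15 rad and not (value of joint extractor_button above 0.006 m)) or (value of joint drive_key above 0.003 m and (not (value of joint lamp_rocker above 0.3 rad) or not (value of joint extractor_button above 0.006 m)))).
It fails at once if the small reverse key is pressed (2 mm) (value of joint reverse_key above 0.002 m).
It fails at once if a machine is shoved (15 mm), lifted (8 mm) or tipped (0.1 rad) (distance of any of extractor, lamp, drive from where it was at the start of the episode above 0.015 m or height (world z) of any of extractor, lamp, drive above 0.008 m or angle between any of extractor, lamp, drive's own z axis and vertical above 0.1 rad).
It fails at once if a machine or its switch is pressed hard (over 35 N) (contact force between any of the fingers, the arm and extractor above 35 N or contact force between any of the fingers, the arm and lamp above 35 N or contact force between any of the fingers, the arm and drive above 35 N).
It fails at once if a bystander is moved (15 mm) (distance of any of jar, punch, block, hammer, handpiece, bowl, tin from where it was at the start of the episode above 0.015 m).
It also fails if it takes over 58 s, if anything falls off the work surface, if the arm or the gripper's body presses on something with over 40 N, if the wrist force passes 120 N, or if a joint passes its speed limit or range.

## Working session

There is one attempt and no reset: what is moved stays moved. The work goes in short steps, Python scripts to look and compute and a shell command to move; the robot and the scene stay as the last step left them, time stands still between calls to the robot, and variables do not carry over. Pictures are saved under pics/ and viewed, at most 10 in all, crops included, and the job is handed in when it is done.

```bash
mkdir -p pics
python3 - <<'E'
from workcell import status, eyes, manip
import cv2
for n in("scene","top"):
    cv2.imwrite(f"pics/{n}0.png",cv2.resize(eyes.capture(n),(800,600),interpolation=cv2.INTER_CUBIC)); print(n,eyes.camera_info(n))
print(eyes.camera_info("wrist"),manip.tips_ahead,status.state())
E
```

```text
scene {'fx': 451.45287269349575, 'fy': 451.45287269349575, 'cx': 263.52034070042043, 'cy': 198.2621385254467, 'rvec': array([ 1.26787422,  2.07565677, -1.09925346]), 'tvec': array([ 193.53975945, -160.93509965, 1707.36598415])}
top {'fx': 408.24242694021893, 'fy': 408.24242694021893, 'cx': 259.6664561258776, 'cy': 194.83598905818195, 'rvec': array([ 2.18525104, -2.12263742,  0.17525772]), 'tvec': array([  -2.7325304 ,  498.33052683, 1473.97626838])}
{'fx': 308.3062714666564, 'fy': 308.3062714666564, 'cx': 253.54246330566968, 'cy': 184.25795316730853, 'hand_eye': array([[ 1.63282536e-03, -9.61067608e-01, -2.76308501e-01,
         7.96394071e+01],
       [ 9.99997367e-01,  2.01475083e-03, -1.09837628e-03,
         6.99016894e-01],
       [ 1.61230665e-03, -2.76305980e-01,  9.61068367e-01,
        -1.71629417e+02],
       [ 0.00000000e+00,  0.00000000e+00,  0.00000000e+00,
         1.00000000e+00]])} 8.0 {'clock': 0.1, 'qpos': array([-1.36951502e+00,  2.07319258e-01,  1.54273388e+00, -2.40833374e-05,
        1.39352574e+00, -1.50521553e-01]), 'joint_velocities': array([-0.00076439, -0.00054838, -0.00185012,  0.00024867, -0.00294402,
        0.00058853]), 'tau': array([-1.10236815e-03, -3.71864498e+01, -2.82291377e+01,  7.00017577e-02,
        3.10872740e-02, -4.30242005e-05]), 'tool_pos': array([ 197.97128389, -539.11434076,  212.45235245]), 'tcp_rot': array([-9.92492531e-04,  9.84568333e-01,  1.74997744e-01, -3.70494111e-05]), 'force': array([ 0.45511668, -0.13621594, -0.16147166]), 'ft_torque': array([ 0.00390744,  0.01792341, -0.04060032]), 'gripper_force': 0.0, 'opening': 94.11241835807775}
```

View pics/top0.png

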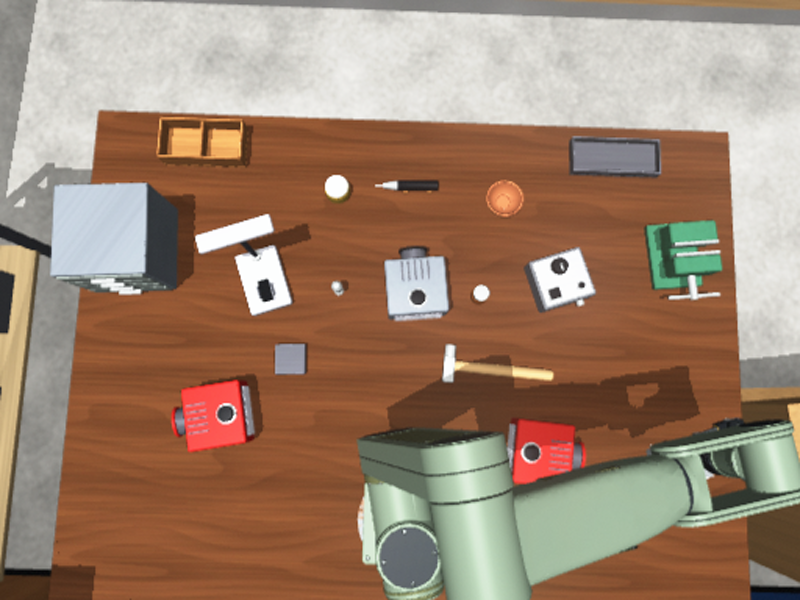

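View pics/scene0.png

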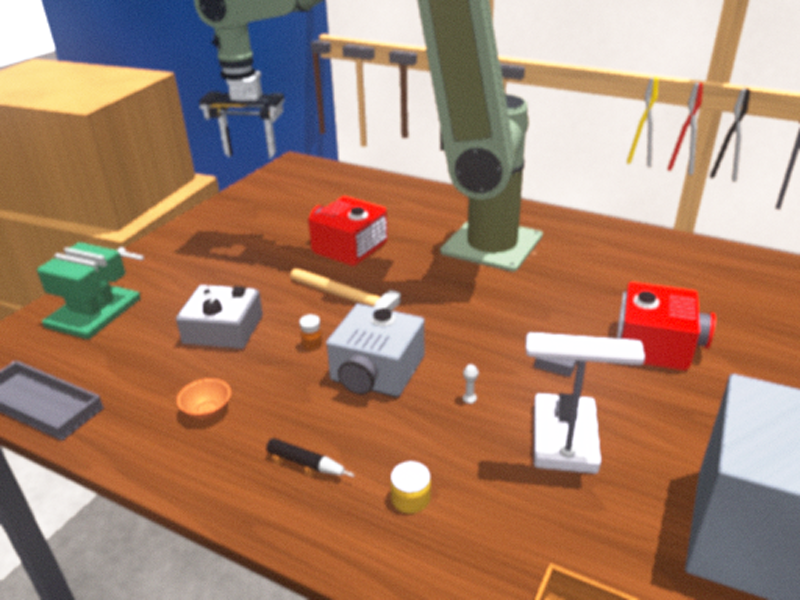

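Top view (800x600): the extractor candidates are the grey box at (417,285) and the red boxes at (215,415) and (545,450). The grey one fits, with its pipe at the back and louvres to the front; its button is near (417,297). The lamp rocker is near (265,290), the drive's square key near (555,294), the reverse key near (582,285) and the dial near (560,265). I'll confirm with an enlarged crop.

```bash
cat > h.py <<'E'
import cv2,numpy as np
from workcell import status,eyes,manip
from scipy.spatial.transform import Rotation as R
def ray(name,u,v,z,st=None):
    c=eyes.camera_info(name); d=np.array([(u-c['cx'])/c['fx'],(v-c['cy'])/c['fy'],1])
    if name=="wrist":
        H=c['hand_eye']; w,x,y,q=st['tcp_rot']; Q=R.from_quat([x,y,q,w]).as_matrix()
        o=Q@H[:3,3]+st['tool_pos']; d=Q@H[:3,:3]@d
    else:
        M=cv2.Rodrigues(c['rvec'])[0]; o=-M.T@c['tvec']; d=M.T@d
    return o+d*(z-o[2])/d[2]
E
python3 - <<'E'
from h import *
im=eyes.capture("top")
a=[im[140:220,x:x+66] for x in(140,235,330)]
cv2.imwrite("pics/crop.png",cv2.resize(np.hstack(a),None,fx=4,fy=4,interpolation=cv2.INTER_CUBIC))
E
```

```text
(no output)
```

View pics/crop.png

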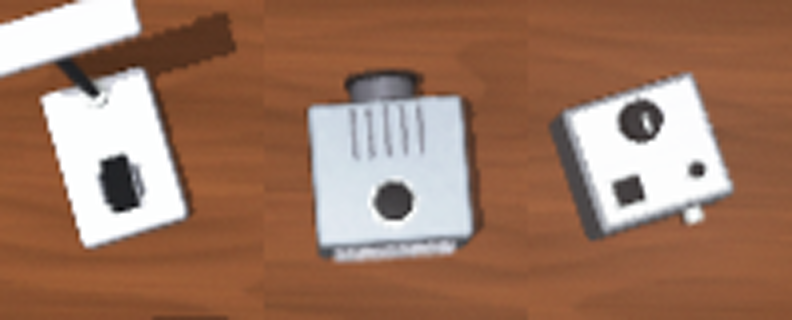

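The crop confirms the grey extractor: button at crop (394,201), rocker centre at (121,183), square key at (629,190), reverse key at (697,170), dial at (641,121).

Run:
```python
from h import *
def p(n,cx,cy,k,z):
    u=140+95*k+(cx-264*k+.5)/4-.5; v=140+(cy+.5)/4-.5
    P=ray("top",u,v,z); print(n,P.round(1)); return P
p("btn",394,201,1,111)
e=[p("exc",*c,1,95) for c in((309,107),(466,97),(475,238),(319,247))]
r=p("rockc",121,183,0,44);L=[p("lc",*c,0,28) for c in((42,97),(145,68),(188,215),(85,247))]
p("rfront",127,208,0,49)
k=p("key",629,190,2,85); q=p("rev",697,170,2,76); d=p("dial",641,121,2,89)
D=[p("dc",*c,2,69) for c in((566,116),(690,74),(732,188),(606,237))]
for n,C in(("ex",e),("lamp",L),("drive",D)):
    c=np.mean(C,0); x=(C[0]+C[1]-C[2]-C[3])[:2]; print(n,c.round(1),"yaw",np.degrees(np.arctan2(x[1],x[0])).round(1),np.linalg.norm(C[0]-C[3]).round(),np.linalg.norm(C[0]-C[1]).round())
    X=x/np.linalg.norm(x);Y=np.array([-X[1],X[0]])
    print(" pred", c[:2]-{"ex":30,"lamp":49,"drive":30}[n]*X+(32*Y if n=="drive" else 0))
for n,x,y,z in(("jar",481,293,60),("punch",338,287,73)): print(n,ray("top",x*.64,y*.64,z).round(1))
print(np.linalg.norm((k-q)[:2]),status.state()['tool_pos'])
```

```text
btn [505.7 -12.9 111. ]
exc [591.2  65.   95. ]
exc [604.9 -75.8  95. ]
exc [477.2 -86.2  95. ]
exc [465.  52.  95.]
rockc [522.1 342.8  44. ]
lc [603.9 424.5  28. ]
lc [634.7 330.2  28. ]
lc [496.6 282.5  28. ]
lc [463.9 375.7  28. ]
rfront [498.3 335.   49. ]
key [ 529.6 -329.8   85. ]
rev [ 551.5 -394.3   76. ]
dial [ 592.5 -340.1   89. ]
dc [ 599.3 -276.3   69. ]
dc [ 642.5 -391.    69. ]
dc [ 537.1 -428.2   69. ]
dc [ 488.5 -312.6   69. ]
ex [534.6 -11.2  95. ] yaw 5.3 127.0 141.0
 pred [504.69981546 -13.99110537]
lamp [549.8 353.2  28. ] yaw 19.1 148.0 99.0
 pred [503.48343281 337.18235383]
drive [ 566.9 -352.    69. ] yaw 18.8 117.0 123.0
 pred [ 528.15018471 -331.41127168]
jar [ 527.1 -163.3   60. ]
punch [528.8 170.1  73. ]
68.09650593404405 [ 197.9890386  -539.20776277  212.56545927]
```

```bash
python3 -m inch '[[[0,0.0256,0.0438,0,0,0,0],[0,0.0256,0.0438,0,0,0,0],[0,0.0256,0.0438,0,0,0,0],[0,0.0256,0.0438,0,0,0,0],[0,0.0256,0.0438,0,0,0,0],[0,0.0256,0.0438,0,0,0,0],[0,0.0256,0.0438,0,0,0,0],[0,0.0256,0.0438,0,0,0,0],[0,0.0256,0.0438,0,0,0,0],[0,0.0256,0.0438,0,0,0,0],[0,0.0256,0.0438,0,0,0,0],[0,0.0256,0.0438,0,0,0,0]]]'
python3 -m inch '[[[0,0,0,-0.03,0,0,0],[0,0,0,-0.02,0,0,0],[0,0,0,0,0,0,0],[0,0,0,0,0,0,0]]]'
python3 - <<'E'
from h import *
s=status.state(); cv2.imwrite("pics/w1.png",eyes.capture("wrist")); print(s['tool_pos'],s['tcp_rot'],s['force'],s['opening'],s['clock'])
C=eyes.camera_info("wrist")
E
```

```text
clock: 1.65
tool_pos: [505.8, -12.6, 213.3]
tcp_rot: [0.0, 0.985, 0.175, -0.0]
force: [1.1, -0.1, -0.7]
opening: 0.5
gripper_force: 0.0
clock: 2.15
tool_pos: [505.7, -14.4, 164.1]
tcp_rot: [0.0, 0.985, 0.175, 0.0]
force: [-0.8, 0.0, -0.3]
opening: 0.7
gripper_force: 0.0
[505.74444121 -14.39242059 164.11316963] [1.68655371e-04 9.84595451e-01 1.74847308e-01 4.33743536e-04] [-0.750093    0.01090166 -0.28894671] 0.7173894399865607 2.15
```

View pics/w1.png

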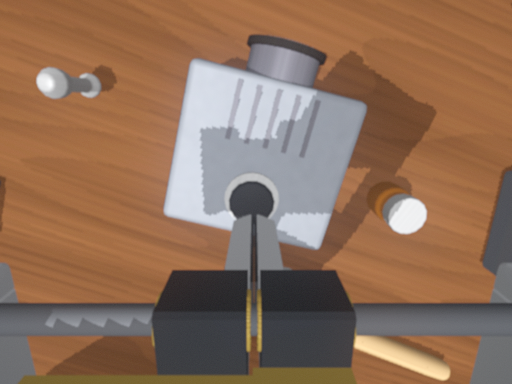

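The wrist view shows the closed fingertips over the black cap, whose centre is about (251,201); the jar and punch are well clear.

```bash
python3 -c "
from h import *
print(ray('wrist',251,201,110.5,status.state()))"
python3 -m inch '[[[0,0,0,-0.02,0,0,0],[0,0,0,-0.015,0,0,0],[0,0,0,-0.005,0,0,0],[0,0,0,0,0,0,0],[0,0,0,0,0,0,0]]]'
python3 -m inch '[[[0,0,0,-0.002,0,0,0],[0,0,0,-0.001,0,0,0],[0,0,0,-0.001,0,0,0],[0,0,0,-0.001,0,0,0],[0,0,0,0,0,0,0]]]'
```

```text
[506.86593126 -12.71910204 110.5       ]
clock: 2.82
tool_pos: [505.9, -14.3, 124.1]
tcp_rot: [0.0, 0.985, 0.175, 0.001]
force: [-0.3, 0.4, 0.0]
opening: 0.2
gripper_force: 0.0
clock: 3.45
tool_pos: [505.4, -14.2, 118.6]
tcp_rot: [0.0, 0.985, 0.175, 0.0]
force: [-0.3, -0.2, 1.9]
opening: 0.4
gripper_force: 0.8
```

```bash
python3 -m inch '[[[0,0,0,-0.001,0,0,0],[0,0,0,-0.001,0,0,0],[0,0,0,-0.001,0,0,0],[0,0,0,-0.001,0,0,0],[0,0,0,0,0,0,0]]]'
python3 -m inch '[[[0,0,0,-0.001,0,0,0],[0,0,0,-0.001,0,0,0],[0,0,0,0,0,0,0]]]'
```

```text
clock: 4.08
tool_pos: [505.3, -14.2, 114.3]
tcp_rot: [-0.0, 0.985, 0.175, 0.0]
force: [-0.8, 0.6, 2.6]
opening: 0.5
gripper_force: 0.9
clock: 4.45
tool_pos: [505.3, -14.2, 112.3]
tcp_rot: [-0.0, 0.985, 0.175, 0.0]
force: [-1.1, -0.3, 1.2]
opening: 0.6
gripper_force: 0.9
```

```bash
python3 -m inch '[[[0,0,0,-0.0007,0,0,0],[0,0,0,0,0,0,0]]]'
python3 -m inch '[[[0,0,0,-0.0005,0,0,0],[0,0,0,0,0,0,0]]]'
```

```text
clock: 4.7
tool_pos: [505.4, -14.2, 111.7]
tcp_rot: [-0.0, 0.985, 0.175, 0.0]
force: [-0.0, -0.3, 1.9]
opening: 0.2
gripper_force: 1.1
clock: 4.95
tool_pos: [505.4, -14.2, 111.3]
tcp_rot: [-0.0, 0.985, 0.175, 0.0]
force: [-0.4, -0.5, 2.4]
opening: 0.6
gripper_force: 1.4
```

```bash
python3 -m inch '[[[0,0,0,-0.0005,0,0,0],[0,0,0,0,0,0,0]]]'
python3 -m inch '[[[0,0,0,-0.0004,0,0,0],[0,0,0,0,0,0,0]]]'
```

```text
clock: 5.2
tool_pos: [505.4, -14.2, 111.2]
tcp_rot: [0.0, 0.985, 0.175, 0.0]
force: [-1.4, 1.1, 5.9]
opening: 0.3
gripper_force: 2.8
clock: 5.45
tool_pos: [505.4, -14.2, 111.2]
tcp_rot: [0.0, 0.985, 0.175, 0.0]
force: [-2.4, 0.5, 7.4]
opening: 0.1
gripper_force: 3.9
```

The button is on its stop: z has stalled and the force is rising. Next, lift and go to the lamp, turning the tool half round so the camera side faces away from the lamp head.

```bash
python3 -m inch '[[[0,0,0,0.03,0,0,0],[0,0,0,0.03,0,0,0],[0,0,0,0.03,0,0,0],[0,0,0.02,0,0,0,0.184],[0,0,0.02,0,0,0,0.184],[0,0,0.02,0,0,0,0.184],[0,0,0.02,0,0,0,0.184],[0,0,0.02,0,0,0,0.184],[0,0,0.02,0,0,0,0.184],[0,0,0.02,0,0,0,0.184],[0,0,0.02,0,0,0,0.184],[0,0,0.02,0,0,0,0.184]]]'
python3 -m inch '[[[0,0,0.02,0,0,0,0.184],[0,0,0.02,0,0,0,0.184],[0,0,0.02,0,0,0,0.184],[0,0,0.02,0,0,0,0.184],[0,0,0.02,0,0,0,0.184],[0,0,0.02,0,0,0,0.184],[0,0,0.02,0,0,0,0.184],[0,0,0.02,0,0,0,0.184],[0,-0.002,0.0105,0,0,0,0],[0,0,0,0,0,0,0],[0,0,0,0,0,0,0]]]'
python3 - <<'E'
from h import *
s=status.state(); cv2.imwrite("pics/w2.png",eyes.capture("wrist")); print(s['qpos'])
E
```

```text
clock: 6.95
tool_pos: [505.1, 166.4, 199.6]
tcp_rot: [-0.0, 0.534, 0.845, -0.0]
force: [-0.7, -0.4, 0.1]
opening: 0.6
gripper_force: 0.0
clock: 8.32
tool_pos: [503.3, 335.7, 200.1]
tcp_rot: [-0.0, -0.167, 0.986, -0.0]
force: [-0.1, -0.3, 0.2]
opening: 0.4
gripper_force: 0.0
[ 4.45551476e-01  2.80212526e-01  1.47894951e+00 -3.81455101e-04
  1.38288873e+00 -1.46168432e+00]
```

View pics/w2.png

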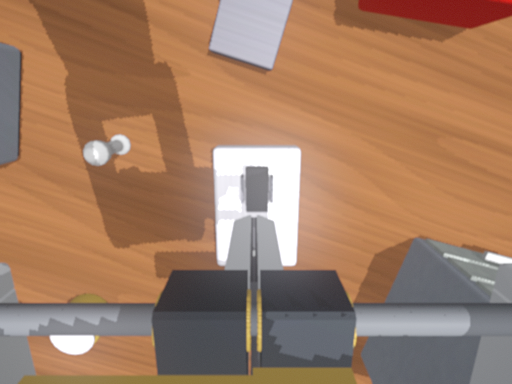

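The wrist view from the robot side shows the rocker paddle centred at x≈257, its raised front end at about (257,167), with the stem and head behind the fingers; the tool is aligned with the lamp.

Run:
```python
from h import *
s=status.state()
f=ray('wrist',257,167,51,s)
C=[ray('wrist',*c,28,s) for c in((215,148),(299,148))]
X=np.array([np.cos(.335),np.sin(.335),0])
print(f,C,"spot by rocker",f+9*X,"by front edge",np.mean(C,0)+26*X, s['tool_pos'])
```

```text
[494.07994767 336.18232698  51.        ] [array([493.94207419, 286.4143129 ,  28.        ]), array([462.68073052, 375.35322158,  28.        ])] spot by rocker [502.57964045 339.14124951  51.        ] by front edge [502.86607041 339.43176566  28.        ] [503.36373424 335.66833873 200.24056022]
```

```bash
python3 -m inch '[[[0,-0.0023,0.0016,-0.03,0,0,0],[0,0,0,-0.03,0,0,0],[0,0,0,-0.03,0,0,0],[0,0,0,-0.025,0,0,0],[0,0,0,-0.015,0,0,0],[0,0,0,-0.005,0,0,0],[0,0,0,0,0,0,0],[0,0,0,0,0,0,0]]]'
python3 -m inch '[[[0,0,0,-0.0015,0,0,0],[0,0,0,-0.0015,0,0,0],[0,0,0,-0.0015,0,0,0],[0,0,0,-0.0015,0,0,0],[0,0,0,0,0,0,0]]]'
```

```text
clock: 9.38
tool_pos: [502.0, 338.3, 66.6]
tcp_rot: [0.001, -0.168, 0.986, 0.0]
force: [0.9, 0.3, -0.3]
opening: 0.2
gripper_force: 0.0
clock: 10.0
tool_pos: [500.8, 337.8, 59.1]
tcp_rot: [-0.0, -0.168, 0.986, -0.0]
force: [0.5, -0.2, -0.5]
opening: 0.5
gripper_force: 0.0
```

```bash
python3 -m inch '[[[0,0,0,-0.001,0,0,0],[0,0,0,-0.001,0,0,0],[0,0,0,-0.001,0,0,0],[0,0,0,0,0,0,0]]]'
```

```text
clock: 10.5
tool_pos: [501.0, 337.9, 56.6]
tcp_rot: [-0.0, -0.168, 0.986, -0.0]
force: [-0.9, 0.3, 1.9]
opening: 0.3
gripper_force: 1.0
```

Contact. The front end still has several mm to go.

```bash
python3 -m inch '[[[0,0,0,-0.001,0,0,0],[0,0,0,-0.001,0,0,0],[0,0,0,-0.001,0,0,0],[0,0,0,0,0,0,0]]]'
python3 -m inch '[[[0,0,0,-0.001,0,0,0],[0,0,0,-0.001,0,0,0],[0,0,0,0,0,0,0]]]'
```

```text
clock: 11.0
tool_pos: [500.9, 337.9, 53.1]
tcp_rot: [-0.0, -0.168, 0.986, -0.0]
force: [-1.0, 0.5, 0.6]
opening: 0.8
gripper_force: 0.4
clock: 11.38
tool_pos: [501.0, 337.9, 51.5]
tcp_rot: [-0.0, -0.168, 0.986, 0.0]
force: [-2.7, -1.2, 3.5]
opening: 0.4
gripper_force: 2.1
```

```bash
python3 -m inch '[[[0,0,0,-0.0006,0,0,0],[0,0,0,0,0,0,0]]]'
python3 -m inch '[[[0,0,0,-0.0006,0,0,0],[0,0,0,0,0,0,0]]]'
```

```text
clock: 11.62
tool_pos: [501.0, 337.9, 50.8]
tcp_rot: [-0.0, -0.168, 0.986, 0.0]
force: [-3.4, -0.5, 4.6]
opening: -0.1
gripper_force: 2.5
clock: 11.88
tool_pos: [500.9, 337.9, 50.1]
tcp_rot: [-0.0, -0.168, 0.986, -0.0]
force: [-2.6, -1.0, 5.5]
opening: 0.5
gripper_force: 2.5
```

```bash
python3 -m inch '[[[0,0,0,-0.0006,0,0,0],[0,0,0,0,0,0,0]]]'
python3 -m inch '[[[0,0,0,-0.0005,0,0,0],[0,0,0,0,0,0,0]]]'
```

```text
clock: 12.12
tool_pos: [500.8, 337.9, 49.4]
tcp_rot: [-0.0, -0.168, 0.986, -0.0]
force: [-3.0, -1.0, 4.2]
opening: 0.7
gripper_force: 2.5
clock: 12.38
tool_pos: [500.9, 337.9, 49.1]
tcp_rot: [-0.0, -0.168, 0.986, -0.0]
force: [-4.1, -1.6, 6.1]
opening: 0.5
gripper_force: 3.2
```

```bash
python3 -m inch '[[[0,0,0,-0.0005,0,0,0],[0,0,0,0,0,0,0]]]'
python3 -m inch '[[[0,0,0,-0.0004,0,0,0],[0,0,0,0,0,0,0]]]'
```

```text
clock: 12.62
tool_pos: [500.9, 337.9, 49.1]
tcp_rot: [-0.0, -0.168, 0.986, -0.0]
force: [-4.3, -1.0, 7.5]
opening: 0.7
gripper_force: 4.3
clock: 12.88
tool_pos: [500.9, 337.9, 49.0]
tcp_rot: [-0.0, -0.168, 0.986, -0.0]
force: [-5.4, -2.3, 9.5]
opening: 0.3
gripper_force: 5.1
```

Rocker stop reached, with about 8 mm of swing. Lift straight up, check it, then travel to the drive.

```bash
python3 -m inch '[[[0,0,0,0.02,0,0,0],[0,0,0,0.04,0,0,0],[0,0,0,0.045,0,0,0],[0,0,0,0.046,0,0,0],[0,0,0,0,0,0,0]]]'
python3 -c "
from h import *
cv2.imwrite('pics/w3.png',cv2.resize(eyes.capture('wrist')[130:280,180:330],None,fx=3,fy=3))"
python3 -m inch '[[[0,0.0023,-0.0557,0,0,0,0],[0,0.0023,-0.0557,0,0,0,0],[0,0.0023,-0.0557,0,0,0,0],[0,0.0023,-0.0557,0,0,0,0],[0,0.0023,-0.0557,0,0,0,0],[0,0.0023,-0.0557,0,0,0,0],[0,0.0023,-0.0557,0,0,0,0],[0,0.0023,-0.0557,0,0,0,0],[0,0.0023,-0.0557,0,0,0,0],[0,0.0023,-0.0557,0,0,0,0],[0,0.0023,-0.0557,0,0,0,0],[0,0.0023,-0.0557,0,0,0,0]]]'
python3 -m inch '[[[0,0,0,-0.03,0,0,0],[0,0,0,-0.02,0,0,0],[0,0,0,0,0,0,0],[0,0,0,0,0,0,0]]]'
python3 -c "
from h import *
s=status.state();cv2.imwrite('pics/w4.png',eyes.capture('wrist'));print(s['qpos'],s['tool_pos'])"
```

```text
clock: 13.5
tool_pos: [505.1, 339.8, 205.6]
tcp_rot: [0.007, -0.168, 0.986, 0.002]
force: [0.6, -0.7, -0.1]
opening: 0.3
gripper_force: 0.0
clock: 15.05
tool_pos: [527.8, -331.8, 196.9]
tcp_rot: [-0.001, -0.168, 0.986, 0.001]
force: [0.5, -0.9, -0.2]
opening: 0.2
gripper_force: 0.0
clock: 15.55
tool_pos: [529.0, -329.9, 149.4]
tcp_rot: [0.0, -0.169, 0.986, -0.0]
force: [-0.6, 0.2, 1.2]
opening: 0.5
gripper_force: 0.0
[-6.96234428e-01  3.62525877e-01  1.48024323e+00 -2.35969198e-05
  1.29838135e+00 -2.60642743e+00] [ 529.03608431 -329.86869769  149.44206074]
```

View pics/w3.png

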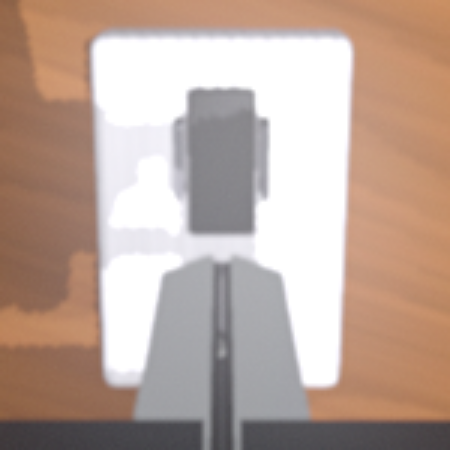

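View pics/w4.png

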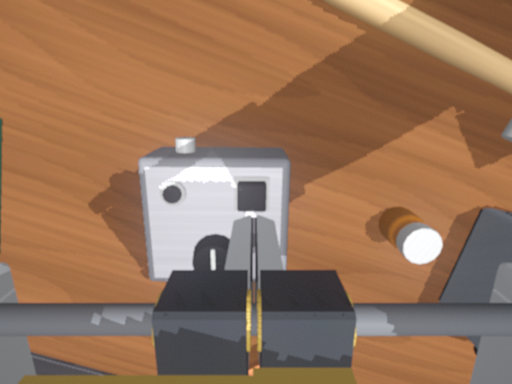

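The crop shows the rocker's near end swung down (visible length grew, rear edge raised). In the second picture the square key is at (252,196), the reverse key at (173,194) and the dial at (213,255); the tips sit just behind the key's image position, as expected.

```bash
python3 - <<'E'
from h import *
s=status.state()
c=eyes.camera_info("scene")
print(ray('wrist',252,196,85,s),ray('wrist',173,193,76,s))
E
python3 -m inch '[[[0,0,0,-0.03,0,0,0],[0,0,0,-0.015,0,0,0],[0,0,0,-0.005,0,0,0],[0,0,0,0,0,0,0],[0,0,0,0,0,0,0]]]'
```

```text
[ 526.6023468 -332.8325297   85.       ] [ 548.99957853 -394.99964463   76.        ]
clock: 16.23
tool_pos: [529.3, -331.0, 100.3]
tcp_rot: [0.001, -0.168, 0.986, -0.001]
force: [-0.1, -0.5, -0.6]
opening: 0.5
gripper_force: 0.0
```

```bash
python3 -m inch '[[[0,-0.001,-0.001,-0.002,0,0,0],[0,0,0,-0.002,0,0,0],[0,0,0,-0.0015,0,0,0],[0,0,0,-0.0015,0,0,0],[0,0,0,-0.001,0,0,0],[0,0,0,0,0,0,0]]]'
python3 -m inch '[[[0,0,0,-0.001,0,0,0],[0,0,0,-0.001,0,0,0],[0,0,0,-0.001,0,0,0],[0,0,0,-0.001,0,0,0],[0,0,0,0,0,0,0]]]'
```

```text
clock: 16.98
tool_pos: [527.6, -331.5, 91.4]
tcp_rot: [-0.0, -0.168, 0.986, -0.0]
force: [-0.7, 1.1, 1.9]
opening: 0.6
gripper_force: 1.2
clock: 17.6
tool_pos: [527.6, -331.5, 86.9]
tcp_rot: [-0.0, -0.168, 0.986, 0.0]
force: [-0.4, 0.8, 2.2]
opening: 0.2
gripper_force: 0.9
```

```bash
python3 -m inch '[[[0,0,0,-0.001,0,0,0],[0,0,0,-0.0007,0,0,0],[0,0,0,0,0,0,0]]]'
python3 -m inch '[[[0,0,0,-0.0006,0,0,0],[0,0,0,0,0,0,0]]]'
```

```text
clock: 17.98
tool_pos: [527.6, -331.5, 85.4]
tcp_rot: [-0.0, -0.168, 0.986, 0.0]
force: [-1.0, 0.3, 2.7]
opening: 0.4
gripper_force: 1.1
clock: 18.23
tool_pos: [527.6, -331.5, 85.3]
tcp_rot: [-0.0, -0.168, 0.986, -0.0]
force: [-1.3, 1.2, 4.7]
opening: 0.5
gripper_force: 2.5
```

```bash
python3 -m inch '[[[0,0,0,-0.0005,0,0,0],[0,0,0,0,0,0,0]]]'
python3 -m inch '[[[0,0,0,0.01,0,0,0],[0,0,0,0.03,0,0,0],[0,0,0,0.04,0,0,0],[0,0,0,0.04,0,0,0],[0,0,0,0,0,0,0],[0,0,0,0,0,0,0]]]'
python3 -c "
from h import *
im=eyes.capture('scene');cv2.imwrite('pics/s5.png',cv2.resize(im[170:320,100:400],(800,400),interpolation=cv2.INTER_CUBIC));print(status.state()['force'])"
```

```text
clock: 18.48
tool_pos: [527.6, -331.5, 85.3]
tcp_rot: [-0.0, -0.168, 0.986, -0.0]
force: [-2.5, 2.9, 8.4]
opening: 0.4
gripper_force: 3.6
clock: 19.23
tool_pos: [527.3, -331.2, 203.4]
tcp_rot: [-0.0, -0.168, 0.986, 0.0]
force: [0.1, -0.2, -1.2]
opening: 0.5
gripper_force: 0.0
[-0.19840826  0.38226694 -0.02674097]
```

View pics/s5.png

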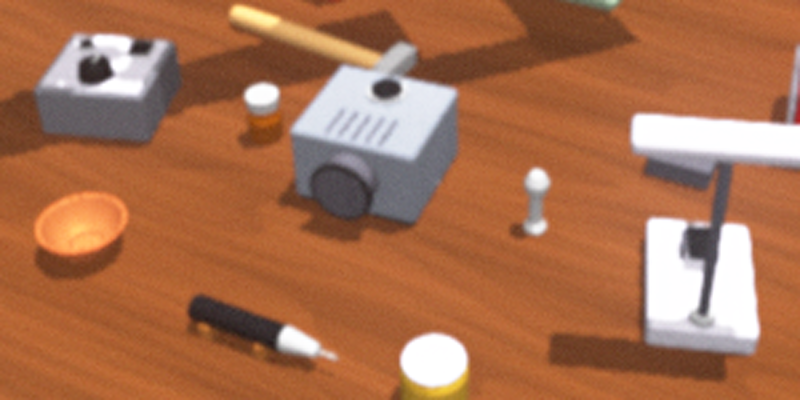

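The scene shows the button at (387,90) and the key at (142,47), both down, the rocker at (700,243) swung over, and everything else in place.

```bash
python3 -c "
from workcell import manip
print(manip.close_job())"
```

```text
the job is handed in; nothing more can be done
None
```

I pressed the extractor button, the lamp rocker and the drive's square start key home in that order with light force (wrist readings under about 12 N), nothing else looked moved in the last picture, and the job is handed in; no verdict came back.

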